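# Shut the balance's draught shield and tare it touch-free

## Task

Tare the balance: push the sliding glass door on top of its draught shield fully shut by the upright tab, and only then point at the touch-free tare sensor, the grey pod with the single round window: hold the fingertips a few centimetres above the middle of that window for at least two seconds, then draw the hand straight up well clear of it, by a hand's width or more. Do not touch any of the three sensor pods, keep the hand from coming low over the two with slot-shaped windows (they are other commands), and leave the dish on the pan and everything else on the bench where it is.

Things in the scene. Friction and masses are not known exactly. Their poses are not given: they have to be found in the camera images.
- balance: Grey precision balance, 310 (x) x 200 (y) x 170 mm high, fixed to the bench; origin: centre of its underside, x to its rear, y to its left, z up. At the front a low console (70 mm high), behind it a glass weighing chamber open at the top (180 mm wide, its front pane at x = -75 mm), at the rear a solid column (x from 100 to 150 mm). The chamber's top edge and the column's top are about 170 mm high
- shield_door (a joint): Travel of the glass top door in m: 0 = fully shut (end stop at the front), grows as the door slides to the balance's rear (+x), at most 0.115. It slides with about 1.5 N of friction and stays where it is left
- door_tab (a point): Centre of the door's black upright tab; moves with the door; axes as the balance's. The tab is 10 mm thick (x), 50 mm wide (y) and 30 mm high: its top is 15 mm above this point, and the flat glass door plate's top 15 mm below it. The plate reaches 145 mm behind the tab, with nothing standing on it. Push the tab's rear face towards the balance's front (-x) to shut the door
- round_pod: grey plastic sensor pod 64 x 64 x 24 mm, loose on the bench, not to be touched; origin: centre of its underside, z up. Its place among the three pods varies. Tare sensor: its top has one round window, 42 mm across
- round_window (a point): centre of the black window in the pod's top face, 25 mm above the bench; z up; the point to hover over
- slot_pod: grey plastic sensor pod 64 x 64 x 24 mm, loose on the bench, not to be touched; origin: centre of its underside, z up. Its place among the three pods varies. Its top has one slot-shaped window, 10 x 48 mm
- slot_window (a point): centre of the black window in the pod's top face, 25 mm above the bench; z up
- twin_pod: grey plastic sensor pod 64 x 64 x 24 mm, loose on the bench, not to be touched; origin: centre of its underside, z up. Its place among the three pods varies. Its top has two parallel slot windows, 10 x 34 mm each
- twin_window (a point): midpoint between the two windows in the pod's top face, 25 mm above the bench; z up
- dish: Small aluminium dish, 50 mm across, 16 mm high, standing on the balance's pan inside the glass chamber; origin: centre of its underside
- tape_roll: White roll of tape lying flat, 80 mm across, 24 mm high; origin: centre of its underside
- tip_box: White box of pipette tips with a clear lid, 124 x 89 x 62 mm high; origin: centre of its underside
- jar: Glass jar with a brass-coloured lid, 66 mm across, 90 mm high; origin: centre of its underside
- pipette: Pipette lying on the bench, 26 mm thick, about 250 mm long, its black handle to -x of its own frame; origin: underside, where handle and shaft meet
Mind the look-alikes: they are no part of the job. Leave any brown or orange look-alike of the tip_box alone. What is meant by the dish is not blue, and is the larger of those in its own colour.

How it is judged:
By the outcome, as a careful person would: the job done as asked, in the order asked, and still so for the second after the job is handed in, with the robot touching nothing.
It also fails if it takes over 48 s, if anything falls off the work surface, if the arm or the gripper's body presses on something with over 40 N, if the wrist force passes 120 N, or if a joint passes its speed limit or range.

## Robot

A 6-joint arm with a two-finger parallel gripper is mounted at the origin on the work surface. World frame = base frame: x ahead of the robot, y to its left, z up, the work surface at z = 0. Lengths are in m, angles in rad, forces in N, time in s.
With the tool pointing down it reaches from about 0.35 to 0.975 m from the base axis. Payload 4.9 kg.
Tool frame: the origin (TCP) lies between the finger pads, 19 mm behind the fingertips; this is the grasp point; z points along the fingers, y is the line along which they close (so a half turn about z gives the same grasp; the last joint's range is limited). The gripper opens to 85 mm and grips with 20 to 120 N. Pads are 22 mm wide; open, the fingers measure 114 mm over their backs; the gripper's body (76 mm by 85 mm) begins 54 mm behind the grasp point. The pads swing forward as they close: fully open they stand 13 mm farther back than shut.
Start: joints at [-1.425, 0.053, 1.613, -0, 1.476, -0.119], TCP at [0.164, -0.603, 0.25] pointing down, gripper open.
Joint ranges: [-3.01, 3.01], [-1.01, 2.22], [0.06, 2.58], [-1.02, 4.17], [0.09, 2.62], [-3.14, 3.14]. Speed limits (rad/s): [2.57, 2.57, 3.14, 3.14, 3.14, 3.14].

## Interface

Orientations are given as a unit quaternion [w, x, y, z].
In Python, from plant import manip gives the robot as it stands.
- The arm moves only by the shell command python3 -m inch 'ROWS'. ROWS is JSON, a list of rows, each a list of 3 entries, a list of its own where there are three numbers: the shift along the tool's x, y, z in m, then the turn, a rotation vector about the tool's x, y, z in rad, then the opening, from 0 (shut) to 1 (fully open). A call has 1 to 8 rows; each row shifts and turns the commanded pose from where the row before left it, along the tool's axes as they then stand; what a row does not reach is not made up. A row lasts 1/10 s, in which the tool goes at most 50 mm and 8.59 degrees, less where a joint would pass 70% of its speed; a pose out of reach is approached as far as the arm can. A call with a gripper value outside its range is refused whole. The fingers move at their own pace and stop on an object; the grip force is fixed at half the most. Time passes only in rows, so rows that do not move let the fingers close. It gives the time, the measured TCP pose, the force, the opening and the grip force at its end, in the units of the state.
- manip.state(): the state, without advancing time (a new reading comes with each control period).
- manip.grab_frame(name): name is "scene" or "top" or "wrist"; returns (picture, depth): 480x640x3 uint8, red, green, blue; 480x640 float32, m along the optical axis (not along the pixel's ray), 0 where there is no reading.
- manip.camera_params(name): a dict with "camera_matrix" (3x3 intrinsics, pixels), "rvec" (rotation vector, rad) and "tvec" (3), from world to camera coordinates, as OpenCV has them. Camera axes: x right, y down, z forward; pixel columns grow to the right and rows downward; lengths in m; the calibration is good to about 2 mm. A picture is of the moment at which its call begins: read the wrist's pose just before it. camera_params takes no time and is no camera call; for the wrist camera it gives the pose at the moment of the call.
- manip.job_done(): hands the job in; it is judged then, once.
Trained networks look in the newest picture that a camera, given by its name, has taken for a name from the list of things; names that differ only in an ending like _2 or _b are one class to them, and where a whole thing is asked for, a point or a joint stands for the part that bears it (a point fixed in the world has none). Each returns a list of dicts, best first, with "score" (0 to 1); they miss things now and then, are a little off and sometimes report something else, mostly with a low value. They report only what shows in the picture. A call takes as long as a camera call. They do not tell look-alikes from the thing itself.
- manip.look_for(camera, label): "point" ([x, y, z] in m, in world coordinates, good to about 4 mm: the middle of the surface that is visible of it).
The state is a dict: "time": time; "joint_pos": joint angles; "joint_vel": joint speeds; "joint_efforts": joint torques, N m; "tool_pos": TCP position; "tool_rot": TCP orientation; "contact_force": force on the tool from outside, world axes, zero at the start; "ft_torque": the same for the moment, N m; "gripper_width": opening from 0.0 (shut) to 1.0 (fully open); "grasp_force": force on a finger pad.
Only numpy, scipy, OpenCV 4.12 (cv2) and the standard library are available. Lean on these libraries where they do the work, as an engineer would, in place of code of your own. Each camera call takes 0.05 s, during which the arm holds its last target. There are 200 camera calls.

## Working session

There is one attempt and no reset: what is moved stays moved. The work goes in short steps, Python scripts to look and compute and a shell command to move; the robot and the scene stay as the last step left them, time stands still between calls to the robot, and variables do not carry over. Pictures are saved under pics/ and viewed, at most 10 in all, crops included, and the job is handed in when it is done.

```bash
mkdir -p pics; cat > h.py <<'E'
from plant import manip
import numpy as np, cv2
def cam(n):
    p=manip.camera_params(n); return np.array(p["camera_matrix"]),cv2.Rodrigues(np.array(p["rvec"],float))[0],np.array(p["tvec"],float).ravel()
def px(n,P):
    K,R,t=cam(n); q=K@(R@np.array(P)+t); return (q[:2]/q[2]).round().astype(int)
E
python3 - <<'E'
from h import *
s=manip.state(); print(s["time"],s["tool_pos"],s["tool_rot"])
for c in("scene","top"):
    im,d=manip.grab_frame(c); cv2.imwrite(f"pics/{c}0.png",im[:,:,::-1]); np.save(c+"d.npy",d)
    for l in("balance","door_tab","round_window","slot_window","twin_window","round_pod","slot_pod","twin_pod"):
        for r in manip.look_for(c,l)[:2]: print(c,l,round(r["score"],2),np.round(r["point"],3),px(c,r["point"]))
print(manip.state()["time"])
E
```

```text
0.0 [ 0.16351373 -0.60264909  0.24878873] [-1.00688534e-03  9.91245488e-01  1.32027911e-01 -1.35044521e-06]
scene balance 0.9 [0.614 0.302 0.17 ] [341 343]
scene door_tab 0.94 [0.646 0.267 0.177] [312 335]
scene round_window 0.84 [ 0.435 -0.058  0.025] [305 223]
scene round_window 0.71 [ 0.636 -0.33   0.062] [169 179]
scene slot_window 0.84 [ 0.618 -0.164  0.025] [211 229]
scene twin_window 0.91 [ 0.434 -0.287  0.025] [253 169]
scene round_pod 0.82 [ 0.441 -0.059  0.024] [303 224]
scene slot_pod 0.84 [ 0.621 -0.161  0.024] [211 230]
scene slot_pod 0.6 [ 0.438 -0.06   0.024] [303 223]
scene twin_pod 0.83 [ 0.442 -0.288  0.026] [251 170]
top balance 0.6 [0.576 0.256 0.169] [228 201]
top door_tab 0.7 [0.644 0.253 0.174] [229 170]
top round_window 0.57 [ 0.435 -0.073  0.027] [371 269]
top slot_window 0.83 [ 0.616 -0.176  0.024] [413 197]
top twin_window 0.82 [ 0.432 -0.3    0.029] [464 271]
top twin_window 0.58 [ 0.484 -0.176  0.025] [413 250]
top round_pod 0.87 [ 0.439 -0.069  0.023] [369 268]
top round_pod 0.38 [0.643 0.25  0.175] [231 171]
top slot_pod 0.79 [ 0.612 -0.176  0.026] [412 198]
top slot_pod 0.18 [ 0.431 -0.303  0.022] [464 272]
top twin_pod 0.6 [ 0.43  -0.303  0.022] [464 272]
top twin_pod 0.46 [0.642 0.253 0.174] [229 172]
0.9
```

View pics/scene0.png

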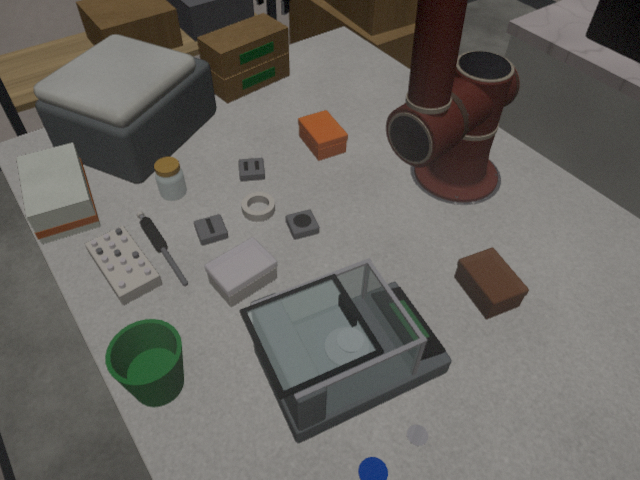

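View pics/top0.png

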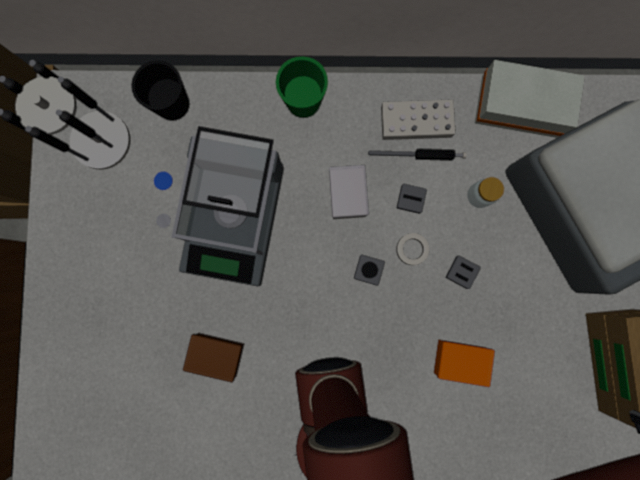

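The scene view shows the balance at the lower centre with its tab near (347,308). The top view has the tab at about (220,200), the round pod at (370,269), the slot pod at (412,198) and the twin pod at (464,271). The network's `door_tab` point is the middle of the plate, and the two cameras differ by about 12 mm in y. I'll measure it myself.

```bash
cat >> h.py <<'E'
def ray(n,uv,z):
    K,R,t=cam(n); C=-R.T@t; d=R.T@np.linalg.solve(K,[uv[0],uv[1],1.]); return C+d*(z-C[2])/d[2]
def cloud(n,d):
    K,R,t=cam(n); v,u=np.mgrid[:480,:640]; p=np.stack([(u-K[0,2])/K[0,0]*d,(v-K[1,2])/K[1,1]*d,d],-1); return (p-t)@R
E
python3 - <<'E'
from h import *
ims=[]
for c,win,tw in(("scene",(290,210,30,30),(320,280,60,60)),("top",(355,255,30,30),(200,188,40,24))):
    im=cv2.imread(f"pics/{c}0.png"); d=np.load(c+"d.npy"); P=cloud(c,d); K,R,t=cam(c); print(c,"campos",(-R.T@t).round(3))
    x,y,w,h=win; g=im[y:y+h,x:x+w].max(2); m=(g<45).astype(np.uint8)
    n,l,s,ce=cv2.connectedComponentsWithStats(m); i=1+np.argmax(s[1:,4]); print("win px",ce[i]+[x,y],s[i], ray(c,ce[i]+[x,y],.025).round(4), "depth pts",P[y:y+h,x:x+w][l==i].mean(0).round(4))
    q=P.reshape(-1,3); b=(abs(q[:,2]-.2)<.02)&(d.ravel()>0)&(q[:,0]>.4)&(q[:,0]<.85)&(q[:,1]>.1)&(q[:,1]<.45)
    print("z hist",np.histogram(q[b,2],10)); 
    b&=q[:,2]>.183; qq=q[b]; 
    if len(qq): print(len(qq),qq.min(0).round(3),qq.max(0).round(3),np.median(qq,0).round(3))
    # bench plane check
    print("bench z", [P[r,cc].round(3) for r,cc in ((300,400),(400,330) if c=="scene" else (330,400))])
    x0,y0=(230,250) if c=="scene" else (165,115); W,H=(230,190) if c=="scene" else (130,175)
    ims.append(cv2.resize(im[y0:y0+H,x0:x0+W],None,fx=3.2,fy=3.2,interpolation=cv2.INTER_CUBIC)*1)
ims=[cv2.resize(i,(int(i.shape[1]*560/i.shape[0]*.66),int(560*.66))) for i in ims]
cv2.imwrite("pics/crop.png",cv2.convertScaleAbs(np.hstack(ims),alpha=1.7)); print([i.shape for i in ims])
E
```

```text
scene campos [0.903 0.626 0.905]Traceback (most recent call last):
  File "<stdin>", line 6, in <module>
    return _wrapfunc(a, 'argmax', axis=axis, out=out, **kwds)
    return bound(*args, **kwds)
ValueError: attempt to get argmax of an empty sequence
```

```bash
python3 - <<'E'
from h import *
ims=[]
for c,win in(("scene",(292,212,22,20)),("top",(358,258,24,24))):
    im=cv2.imread(f"pics/{c}0.png"); d=np.load(c+"d.npy"); P=cloud(c,d); K,R,t=cam(c); print(c,"campos",(-R.T@t).round(3))
    x,y,w,h=win; g=im[y:y+h,x:x+w].max(2); th,m=cv2.threshold(g,0,1,cv2.THRESH_BINARY_INV+cv2.THRESH_OTSU)
    n,l,s,ce=cv2.connectedComponentsWithStats(m); i=1+np.argmax(s[1:,4]); print("win px",th,ce[i]+[x,y],s[i], ray(c,ce[i]+[x,y],.025).round(4), "depth pts",P[y:y+h,x:x+w][l==i].mean(0).round(4))
    q=P.reshape(-1,3); b=(abs(q[:,2]-.2)<.02)&(d.ravel()>0)&(q[:,0]>.4)&(q[:,0]<.85)&(q[:,1]>.1)&(q[:,1]<.45)
    a,e=np.histogram(q[b,2],10,(.18,.22)); print("z hist",a)
    b&=q[:,2]>.186; qq=q[b]
    if len(qq): print(len(qq),qq.min(0).round(3),qq.max(0).round(3),np.median(qq,0).round(3))
    print("bench",P[300,450].round(3),P[330,400].round(3))
    x0,y0=(230,250) if c=="scene" else (165,115); W,H=(230,190) if c=="scene" else (130,175)
    ims.append(cv2.resize(im[y0:y0+H,x0:x0+W],None,fx=2.1 if c=="scene" else 2.28,fy=2.1 if c=="scene" else 2.28,interpolation=cv2.INTER_CUBIC)[:398])
cv2.imwrite("pics/crop.png",cv2.convertScaleAbs(np.hstack(ims),alpha=1.7)); print([i.shape for i in ims])
E
```

```text
scene campos [0.903 0.626 0.905]
win px 74.0 [301.75252525 220.22727273] [  1   2  19  14 198] [ 0.4362 -0.0693  0.025 ] depth pts [ 0.4359 -0.0698  0.0245]
z hist [ 27  29  33  24  30  76 106   0   0   0]
280 [0.569 0.244 0.186] [0.586 0.294 0.208] [0.58  0.272 0.203]
bench [ 0.299  0.278 -0.002] [0.496 0.318 0.119]
top campos [0.406 0.051 1.19 ]
win px 43.0 [369.26388889 269.55555556] [  3   4  17  16 216] [ 0.4339 -0.0686  0.025 ] depth pts [ 0.4338 -0.068   0.0307]
z hist [64  7  6  7  9 37 65  8  0  0]
136 [0.567 0.243 0.186] [0.584 0.293 0.209] [0.574 0.267 0.204]
bench [ 0.361 -0.273 -0.   ] [ 0.285 -0.148 -0.002]
[(398, 483, 3), (398, 296, 3)]
```

View pics/crop.png

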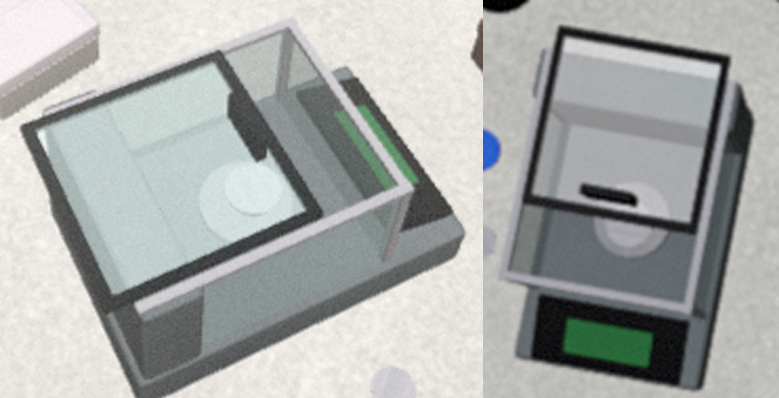

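The crop shows the tab standing upright at the front of the door frame, with the door partly open. Both cameras agree on the tab at about (0.577, 0.268) with its top at 0.205, and on the round window at (0.435, -0.069). Next I'll work out the yaw and the moves.

```bash
cat >> h.py <<'E'
from scipy.spatial.transform import Rotation as Ro
def go(P,yaw=None):
    s=manip.state(); R=Ro.from_quat(np.roll(s["tool_rot"],-1)); v=R.inv().apply(np.array(P)-s["tool_pos"])
    out=[s["time"],s["tool_pos"].round(4),"tool shift",v.round(4)]
    if yaw is not None:
        T=Ro.from_euler("z",yaw)*Ro.from_euler("x",np.pi); out+=["turn",(R.inv()*T).as_rotvec().round(3)]
    print(*out)
E
python3 - <<'E'
from h import *
Q=[]
for c in("scene","top"):
    q=cloud(c,np.load(c+"d.npy")).reshape(-1,3); b=(q[:,2]>.2)&(q[:,2]<.212)&(q[:,0]>.5)&(q[:,0]<.65)&(q[:,1]>.2)&(q[:,1]<.32)
    r=cv2.minAreaRect(q[b,:2].astype(np.float32)); print(c,b.sum(),r)
    vx=cv2.fitLine(q[b,:2].astype(np.float32),cv2.DIST_HUBER,0,.01,.01).ravel(); print("yaw",np.degrees(np.arctan2(vx[1],vx[0]))%180-90)
# edges of front pane top & door plate from top picture (crop px -> full)
for z,A,B in((.17,(503,275),(690,305)),(.175,(563,30),(728,60)),(.175,(530,200),(693,230)),(.17,(503,275),(563,30))):
    a,b=[ray("top",((u-483)/2.28+165,v/2.28+115),z) for u,v in(A,B)]; print(a.round(3),b.round(3),np.degrees(np.arctan2(*(a-b)[1::-1])).round(1))
yaw=np.radians(-9)
x=np.array([np.cos(yaw),np.sin(yaw)]); t=np.array([.577,.268])+.042*x; print("behind",t)
go([t[0],t[1],.35],yaw)
E
```

```text
scene 182 ((0.5776854157447815, 0.26879391074180603), (0.04945081099867821, 0.011212593875825405), 80.02900695800781)
yaw -9.605751
top 110 ((0.5751973986625671, 0.26817700266838074), (0.05012929067015648, 0.009889665991067886), 78.89734649658203)
yaw -10.4620285
[0.5   0.372 0.17 ] [0.473 0.192 0.17 ] 81.5
[0.738 0.32  0.175] [0.71  0.16  0.175] 80.0
[0.571 0.347 0.175] [0.544 0.19  0.175] 80.1
[0.5   0.372 0.17 ] [0.739 0.322 0.17 ] 168.2
behind [0.61848291 0.26142975]
0.9 [ 0.1636 -0.6032  0.25  ] tool shift [ 0.6653 -0.7154 -0.1   ] turn [-0.    -0.     0.422]
```

```bash
Z='[0,0,0]'; python3 -m inch '[[[0,0,-0.05],[0,0,0],0],[[0.02,-0.02,-0.04],[0,0,0],0],[[0.033,-0.036,-0.005],[0,0,0],0],[[0.033,-0.036,-0.005],[0,0,0],0],[[0.033,-0.036,0],[0,0,0],0],[[0.033,-0.036,0],[0,0,0],0],[[0.033,-0.036,0],[0,0,0],0],[[0.033,-0.036,0],[0,0,0],0]]'
python3 -m inch '[[[0.033,-0.036,0],[0,0,0],0],[[0.033,-0.036,0],[0,0,0],0],[[0.033,-0.036,0],[0,0,0],0],[[0.033,-0.036,0],[0,0,0],0],[[0.033,-0.036,0],[0,0,0],0],[[0.033,-0.036,0],[0,0,0],0],[[0.033,-0.036,0],[0,0,0],0],[[0.033,-0.036,0],[0,0,0],0]]'
python3 -c "
from h import *
go([.618,.261,.26],np.radians(-10))"
```

```text
time: 1.7
tool_pos: [0.3126, -0.3166, 0.3502]
tool_rot: [0.0, 0.991, 0.132, 0.0]
contact_force: [1.2, -0.2, 0.5]
gripper_width: -0.0
grasp_force: 0.0
time: 2.5
tool_pos: [0.4922, 0.0308, 0.3504]
tool_rot: [0.0, 0.991, 0.132, 0.001]
contact_force: [1.2, -1.1, -0.2]
gripper_width: 0.002
grasp_force: 0.0
2.5 [0.4922 0.0308 0.3504] tool shift [ 0.1817 -0.1892  0.0905] turn [ 0.    -0.001  0.44 ]
```

```bash
python3 -m inch '[[[0.033,-0.036,0],[0,0,0],0],[[0.033,-0.036,0],[0,0,0],0],[[0.033,-0.036,0],[0,0,0],0],[[0.033,-0.036,0],[0,0,0],0],[[0.035,-0.035,0],[0,0,0],0],[[0,0,0.01],[0,0,0.145],0],[[0,0,0.02],[0,0,0.145],0],[[0,0,0.02],[0,0,0.145],0]]'
python3 -c "
from h import *
im,d=manip.grab_frame('wrist'); cv2.imwrite('pics/w1.png',im[:,:,::-1])
go([.618,.261,.209],np.radians(-10))"
```

```text
time: 3.3
tool_pos: [0.6063, 0.2459, 0.2996]
tool_rot: [-0.0, 0.996, -0.088, 0.0]
contact_force: [-0.3, 0.7, -0.2]
gripper_width: 0.005
grasp_force: 0.0
3.35 [0.6047 0.2452 0.2947] tool shift [ 0.0108 -0.0182  0.0856] turn [ 0.003  0.006 -0.005]
```

View pics/w1.png

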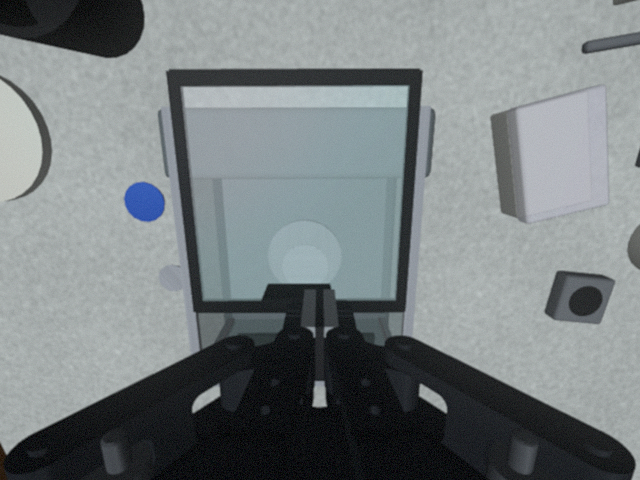

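The wrist view shows the tool square to the door, with the closed fingertips at (318,300) just right of the tab at (295,293). I'll shift, then descend behind the tab.

```bash
python3 -m inch '[[[0.011,-0.018,0],[0,0,0],0],[[0,0,0.03],[0,0,0],0],[[0,0,0.03],[0,0,0],0],[[0,0,0.015],[0,0,0],0],[[0,0,0.01],[0,0,0],0],[[0,0,0],[0,0,0],0]]'
python3 -c "
from h import *
go([.618,.261,.209],np.radians(-10))"
```

```text
time: 3.95
tool_pos: [0.6194, 0.2608, 0.2139]
tool_rot: [0.0, 0.996, -0.085, -0.001]
contact_force: [0.2, 0.6, 0.4]
gripper_width: -0.001
grasp_force: 0.0
3.95 [0.6194 0.2608 0.2139] tool shift [-0.0014  0.      0.0049] turn [0.001 0.002 0.005]
```

```bash
python3 -m inch '[[[-0.005,0,0.005],[0,0,0],0],[[-0.01,0,0],[0,0,0],0],[[-0.01,0,0],[0,0,0],0],[[-0.01,0,0],[0,0,0],0],[[-0.01,0,0],[0,0,0],0],[[-0.01,0,0],[0,0,0],0],[[-0.01,0,0],[0,0,0],0],[[-0.01,0,0],[0,0,0],0]]'
python3 -c "
from h import *
im,d=manip.grab_frame('top'); cv2.imwrite('pics/t1.png',cv2.resize(im[115:290,165:295,::-1],None,fx=3,fy=3))
go([.618,.261,.209],np.radians(-10))"
```

```text
time: 4.75
tool_pos: [0.5453, 0.274, 0.2105]
tool_rot: [-0.0, 0.996, -0.085, 0.0]
contact_force: [2.5, 0.1, 0.9]
gripper_width: 0.003
grasp_force: 0.9
4.8 [0.5438 0.2743 0.2101] tool shift [0.0754 0.0006 0.001 ] turn [-0.     0.002  0.005]
```

View pics/t1.png

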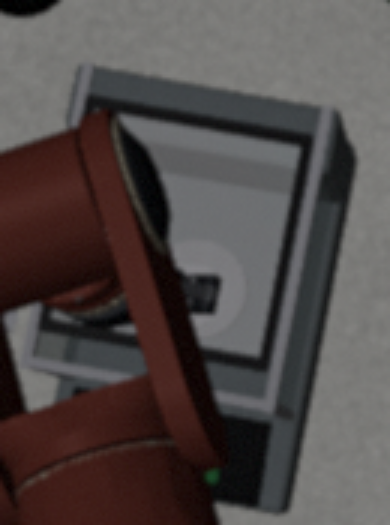

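The door is moving with the tab, at a force of about 2.5 N. Its front frame is at row 355 and the front pane at row 405, so roughly 30 mm remain.

```bash
python3 -m inch '[[[-0.008,0,0],[0,0,0],0],[[-0.008,0,0],[0,0,0],0],[[-0.006,0,0],[0,0,0],0],[[-0.004,0,0],[0,0,0],0],[[-0.003,0,0],[0,0,0],0]]'
python3 -m inch '[[[-0.003,0,0],[0,0,0],0],[[-0.003,0,0],[0,0,0],0],[[-0.002,0,0],[0,0,0],0]]'
```

```text
time: 5.3
tool_pos: [0.5199, 0.2782, 0.2101]
tool_rot: [-0.0, 0.996, -0.085, 0.005]
contact_force: [19.4, -0.5, -7.4]
gripper_width: -0.002
grasp_force: 9.1
time: 5.6
tool_pos: [0.5194, 0.2782, 0.2105]
tool_rot: [-0.001, 0.996, -0.086, 0.014]
contact_force: [44.2, -1.4, -20.0]
gripper_width: 0.002
grasp_force: 21.5
```

It's hard against the end stop, with the position unchanged and the force at 44 N. I'll back off, go up and check.

```bash
python3 -m inch '[[[0.01,0,0],[0,0,0],0],[[0.008,0,0],[0,0,0],0],[[0.01,0,0],[0,0,0],0],[[0,0,-0.03],[0,0,0],0],[[0,0,-0.04],[0,0,0],0],[[0,0,-0.05],[0,0,0],0],[[0.015,0,-0.03],[0,0,0],0],[[0,0,0],[0,0,0],0]]'
python3 -c "
from h import *
im,d=manip.grab_frame('scene'); cv2.imwrite('pics/s2.png',cv2.convertScaleAbs(cv2.resize(im[190:430,200:480,::-1],None,fx=2.4,fy=2.4),alpha=1.6))
q=cloud('scene',d).reshape(-1,3); b=(q[:,2]>.2)&(q[:,2]<.212)&(q[:,0]>.46)&(q[:,0]<.65)&(q[:,1]>.2)&(q[:,1]<.34)
print(b.sum(),cv2.minAreaRect(q[b,:2].astype(np.float32)))
go([.435,-.069,.30])"
```

```text
time: 6.4
tool_pos: [0.5542, 0.2732, 0.367]
tool_rot: [-0.002, 0.996, -0.085, 0.005]
contact_force: [0.4, 0.8, -0.6]
gripper_width: -0.002
grasp_force: 0.0
173 ((0.5063326954841614, 0.2812042236328125), (0.04972536861896515, 0.011296230368316174), 79.51335144042969)
6.45 [0.553  0.273  0.3633] tool shift [-0.0586  0.3572  0.0621]
```

View pics/s2.png

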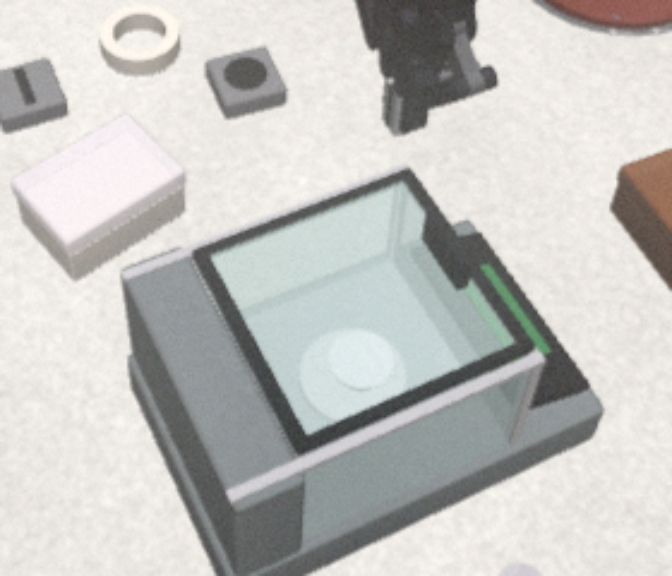

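The door is shut: the tab moved 72 mm to the stop and the front frame sits at the front pane. The round pod shows at (245,80) in the crop. On to that pod.

```bash
python3 -m inch '[[[-0.008,0.049,0],[0,0,0],0],[[-0.008,0.049,0],[0,0,0],0],[[-0.008,0.049,0],[0,0,0],0],[[-0.008,0.049,0],[0,0,0],0],[[-0.008,0.049,0],[0,0,0],0],[[-0.008,0.049,0],[0,0,0],0],[[-0.008,0.049,0.01],[0,0,0],0],[[-0.002,0.013,0.04],[0,0,0],0]]'
python3 -c "
from h import *
im,d=manip.grab_frame('wrist'); cv2.imwrite('pics/w2.png',im[:,:,::-1])
g=im.max(2); print(px('wrist',[.435,-.069,.025]))
for c in ('wrist','scene'):
  if c=='scene': manip.grab_frame(c)
  for r in manip.look_for(c,'round_window')[:2]: print(c,r['score'],np.round(r['point'],4),px(c,r['point']))
go([.435,-.069,.2],np.radians(-10))"
```

```text
time: 7.25
tool_pos: [0.4344, -0.0712, 0.3123]
tool_rot: [0.001, 0.996, -0.087, 0.003]
contact_force: [0.8, -0.2, -0.8]
gripper_width: -0.002
grasp_force: 0.0
[318 206]
wrist 0.58 [ 0.4358 -0.0709  0.0233] [321 204]
scene 0.67 [ 0.7298 -0.2027  0.0172] [159 242]
scene 0.6 [ 0.4407 -0.0601  0.0256] [302 223]
7.45 [ 0.4337 -0.0671  0.3081] tool shift [0.0021 0.0018 0.1081] turn [-0.001  0.005  0.004]
```

View pics/w2.png

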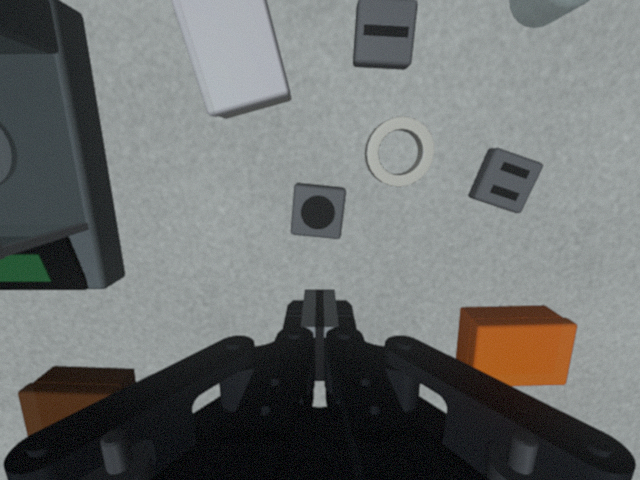

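The wrist view shows the round pod at (318,212), with the slot pod at (386,32) and the twin pod at (505,180), both well to the side. I'll descend partway and re-measure.

```bash
python3 -m inch '[[[0.002,0.002,0.04],[0,0,0],0],[[0,0,0.04],[0,0,0],0],[[0,0,0.028],[0,0,0],0],[[0,0,0],[0,0,0],0],[[0,0,0],[0,0,0],0]]'
python3 -c "
from h import *
im,d=manip.grab_frame('wrist'); g=im.max(2); u,v=px('wrist',[.435,-.069,.025]); print(u,v)
h=45; x,y=u-h,v-h; m=cv2.threshold(g[y:y+2*h,x:x+2*h],0,1,cv2.THRESH_BINARY_INV+cv2.THRESH_OTSU)[1]; m=(g[y:y+2*h,x:x+2*h]<50).astype(np.uint8)
n,l,s,c=cv2.connectedComponentsWithStats(m)
for i in range(1,n):
  if s[i,4]>300: print(s[i],c[i]+[x,y],ray('wrist',c[i]+[x,y],.025).round(4))
go([.435,-.069,.082],np.radians(-10))"
```

```text
time: 7.95
tool_pos: [0.4373, -0.0693, 0.204]
tool_rot: [0.0, 0.996, -0.084, 0.001]
contact_force: [0.7, 1.0, 1.1]
gripper_width: 0.003
grasp_force: 0.0
318 234
[  25   23   44   43 1477] [319.99119838 233.21056195] [ 0.4359 -0.0706  0.025 ]
8.0 [ 0.4379 -0.0697  0.2051] tool shift [-0.0034 -0.0003  0.123 ] turn [ 0.    -0.004  0.006]
```

```bash
python3 -m inch '[[[-0.002,0,0.04],[0,0,0],0],[[0,0,0.04],[0,0,0],0],[[0,0,0.03],[0,0,0],0],[[0,0,0.012],[0,0,0],0],[[0,0,0],[0,0,0],0],[[0,0,0],[0,0,0],0],[[0,0,0],[0,0,0],0],[[0,0,0],[0,0,0],0]]'
python3 -m inch '[[[0,0,0],[0,0,0],0],[[0,0,0],[0,0,0],0],[[0,0,0],[0,0,0],0],[[0,0,0],[0,0,0],0],[[0,0,0],[0,0,0],0],[[0,0,0],[0,0,0],0],[[0,0,0],[0,0,0],0],[[0,0,0],[0,0,0],0]]'
python3 -c "
from h import *
im,d=manip.grab_frame('scene'); cv2.imwrite('pics/s3.png',cv2.convertScaleAbs(cv2.resize(im[130:300,180:400,::-1],None,fx=3,fy=3),alpha=1.6))"
```

```text
time: 8.8
tool_pos: [0.4357, -0.0702, 0.0822]
tool_rot: [0.0, 0.996, -0.085, 0.002]
contact_force: [-0.1, 0.7, 0.7]
gripper_width: -0.003
grasp_force: 0.0
time: 9.6
tool_pos: [0.4342, -0.0697, 0.0801]
tool_rot: [-0.0, 0.996, -0.085, -0.0]
contact_force: [0.6, 0.4, 0.0]
gripper_width: 0.0
grasp_force: 0.0
```

View pics/s3.png

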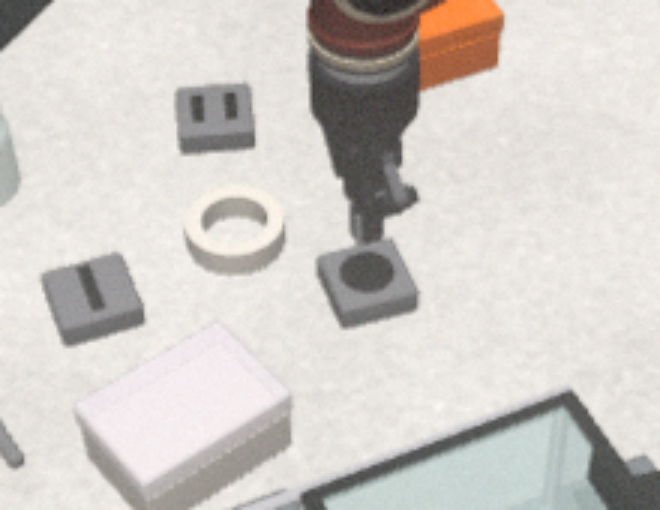

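The fingertips at (367,240) in the crop hover about 3 cm above the round window at (367,270), touching nothing. I'll keep holding, then go straight up.

```bash
for i in 1; do python3 -m inch '[[[0,0,0],[0,0,0],0],[[0,0,0],[0,0,0],0],[[0,0,0],[0,0,0],0],[[0,0,0],[0,0,0],0],[[0,0,0],[0,0,0],0],[[0,0,0],[0,0,0],0],[[0,0,0],[0,0,0],0],[[0,0,0],[0,0,0],0]]'; done
python3 -m inch '[[[0,0,0],[0,0,0],0],[[0,0,0],[0,0,0],0],[[0,0,0],[0,0,0],0],[[0,0,0],[0,0,0],0],[[0,0,0],[0,0,0],0],[[0,0,0],[0,0,0],0],[[0,0,0],[0,0,0],0],[[0,0,0],[0,0,0],0]]'
python3 -m inch '[[[0,0,-0.03],[0,0,0],0],[[0,0,-0.04],[0,0,0],0],[[0,0,-0.04],[0,0,0],0],[[0,0,-0.04],[0,0,0],0],[[0,0,-0.04],[0,0,0],0],[[0,0,-0.03],[0,0,0],0],[[0,0,0],[0,0,0],0],[[0,0,0],[0,0,0],0]]'
python3 -c "
from h import *
im,d=manip.grab_frame('scene'); q=cloud('scene',d).reshape(-1,3); b=(q[:,2]>.2)&(q[:,2]<.212)&(q[:,0]>.46)&(q[:,0]<.65)&(q[:,1]>.2)&(q[:,1]<.34)
print(cv2.minAreaRect(q[b,:2].astype(np.float32)))
for r in manip.look_for('scene','round_pod')[:1]: print(r)
print(manip.job_done())"
```

```text
time: 10.45
tool_pos: [0.4343, -0.0697, 0.0801]
tool_rot: [-0.0, 0.996, -0.085, 0.0]
contact_force: [-0.5, -0.4, -0.7]
gripper_width: -0.001
grasp_force: 0.0
time: 11.25
tool_pos: [0.4342, -0.0697, 0.0801]
tool_rot: [-0.0, 0.996, -0.085, 0.0]
contact_force: [0.6, -0.2, -0.6]
gripper_width: 0.002
grasp_force: 0.0
time: 12.05
tool_pos: [0.4345, -0.0697, 0.3007]
tool_rot: [0.0, 0.996, -0.085, 0.001]
contact_force: [0.5, -0.5, -0.7]
gripper_width: 0.003
grasp_force: 0.0
((0.506636917591095, 0.2811860740184784), (0.05031468719244003, 0.010506310500204563), 79.1843490600586)
{'point': [0.4387, -0.0581, 0.0222], 'score': 0.93}
the job is handed in; nothing more can be done
None
```

I pushed the door fully shut against its stop, then held the fingertips about 3 cm over the round window for roughly 2.8 s, drew the hand straight up 22 cm, and handed the job in at about 12 s; no result came back.

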